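# Hitch the forceps carrier onto the inspection stage's sprung pin

### The job

Pick up the forceps carrier by its blue handle, bring its tail over the black rubber rest of the white inspection stage and push its hook down onto the stage's sprung cross pin until the red latch snaps shut under the pin. Then prove it holds with an upward tug that visibly lifts the pin by 2 to 5 mm against its spring, lower it back and let go, so that the carrier stays hitched and settles with its tail on the rest. Push and pull gently: never drive the pin to either end of its travel, and do not disturb the caliper, loose forceps and gauge lying nearby.

Things in the scene. Friction and masses are not known exactly. Their poses are not given: they have to be found in the camera images.
- handle (a point): Centre of the carrier's blue handle, a block 20 mm (carrier x) by 24 mm (y) by 44 mm tall on top of the steel hook; grasp it across either pair of faces. Carrier axes: z up, x from tail to hook, y along the pin when hitched. Carrier about 0.34 kg, centre of mass 16 mm tailwards. It first stands level on the bench, underside 72 mm below this point; the hook's crown (40 x 24 mm) is 22 mm below it.
- hook_seat (a point): Pin centre line when fully home in the hook: 39.5 mm straight below the handle centre, 32.5 mm above the jaws' underside; carrier axes. The slot opens straight down, 13 mm wide (x); its mouth flares to 28 mm at the underside. An orange sprung pad in its top meets the pin 2.5 mm before home and resists with 8 N, rising 1 N per mm; it ends 1.5 mm past home. Hook 40 mm long (x), 24 mm wide (y).
- tail_foot (a point): Middle of the underside of the carrier's black tail foot (14 x 30 mm), 105 mm back (carrier -x) from the handle, level with the jaws' underside. A bar 20 mm wide with shiny forceps clamped on it (36 mm high, ending 154 mm back) joins it to the hook. Carrier axes.
- latch (a joint): Red sprung latch in the hook's front jaw, rad: 0 shut (its arm crosses the slot under the pin), up to 1.25 open. The pin pushes it open to about 1 (3 to 8 N with friction) as the hook goes down; it flips shut only once the pin is pressed home against the orange pad, about 10 to 14 N in all, to within 1 mm past home. Shut, it carries a pull. A red tab in front shows its angle.
- pin_mid (a point): Middle of the stage's steel cross pin, 10 mm in diameter, along this frame's y, 58 mm free between two forked aluminium posts that end 7 mm above its centre. z up; x points away from the tail rest. The stage stands on levelling feet, so at rest the pin is 77 to 91 mm above the bench, differently each time, and 60 mm above the white base plate.
- pin (a joint): Height of the sprung pin from its rest position, m, + up. Spring 4 N per mm both ways, stops at -0.006 and +0.006 (24 N); beyond 5.5 mm counts as driven to the end of its travel.
- tail_rest (a point): Middle of the top of the stage's black rubber tail rest (22 x 50 mm), 105 mm from the pin towards the stage's -x, 40.5 mm lower than the resting pin: 8 mm below the tail foot when the carrier is held level with the pin home, so the released carrier tips back about 6 degrees onto it.
- caliper_mid (a point): Middle of a loose digital caliper, 150 mm long (y), 15 mm high; leave alone.
- forceps_mid (a point): Middle of a loose pair of forceps, 145 mm long (x), 8 mm high; leave alone.
- gauge_mid (a point): Middle of a loose steel dial-arm gauge, 120 mm long (x), 6 mm high; leave alone.

How it is judged:
By the outcome, as a careful person would: the job done as asked, in the order asked, and still so for the second after the job is handed in, with the robot touching nothing.
It also fails if it takes over 61 s, if anything falls off the work surface, if the arm or the gripper's body presses on something with over 40 N, if the wrist force passes 120 N, or if a joint passes its speed limit or range.

### The arm

A 6-joint arm with a two-finger parallel gripper is mounted at the origin on the work surface. World frame = base frame: x ahead of the robot, y to its left, z up, the work surface at z = 0. Lengths are in mm, angles in rad, forces in N, time in s.
With the tool pointing down it reaches from about 275 to 750 mm from the base axis. Payload 10.2 kg.
Tool frame: the origin (TCP) lies at the very end of the fingers, on their centre line; the grasp point (between the pads) lies 19 mm behind it; z points along the fingers, y is the line along which they close (so a half turn about z gives the same grasp; the last joint's range is limited). The gripper opens to 85 mm and grips with 20 to 120 N. Pads are 22 mm wide; open, the fingers measure 114 mm over their backs; the gripper's body (76 mm by 85 mm) begins 54 mm behind the grasp point. The pads swing forward as they close: fully open they stand 13 mm farther back than shut.
Start: joints at [-1.505, 0.313, 1.498, -0, 1.331, -0.223], TCP at [149.508, -503.268, 231.294] pointing down, gripper open.
Joint ranges: [-2.94, 2.94], [-0.97, 2.17], [0.19, 2.56], [-1.23, 4.37], [0.02, 3.11], [-2.88, 2.88]. Speed limits (rad/s): [2.39, 2.39, 3.01, 3.14, 3.14, 3.14].

### API

Orientations are given as a unit quaternion [w, x, y, z].
In Python, from rig import monitor, eyes, job gives the robot as it stands. The module is installed in compiled form; this text tells all that it offers.
- The arm moves only by the tool send_rows, never from a script. Its argument "targets" is one flat list of numbers, 7 for each row, row after row: the turn, a rotation vector about the tool's x, y, z in degrees, then the shift along the tool's x, y, z in units of 60 mm (1.0 is 60 mm), then the opening, from -1 (shut) to 1 (fully open), so that 0 is half open. A call has 1 to 5 rows; each row shifts and turns the commanded pose from where the row before left it, along the tool's axes as they then stand; what a row does not reach is not made up. A row lasts 1/8 s, in which the tool goes at most 62.5 mm and 10.7 degrees, less where a joint would pass 70% of its speed; a pose out of reach is approached as far as the arm can. A call is refused whole if a number of a shift passes 1 or a number of a turn 10.7, either way. A call with a gripper value outside its range is refused whole. The fingers move at their own pace and stop on an object; "newtons" is the grip in N (left out, the last holds). Time passes only in rows, so rows that do not move let the fingers close. It gives the time, the measured TCP pose, the force, the opening and the grip force at its end, in the units of the state.
- monitor.sense(): the state, without advancing time (a new reading comes with each control period).
- eyes.capture(name): name is "side" or "top"; returns a dict with "img" (400x640x3 uint8, red, green, blue), "K" (3x3 intrinsics, pixels), "distortion" ([k1, k2, p1, p2, k3] as OpenCV has them; the pictures are not rectified), "R" (3x3) and "t" (3): a world point X has camera coordinates R X + t. Camera axes: x right, y down, z forward; pixel columns grow to the right and rows downward; lengths in mm; the calibration is good to about 2 mm. A picture is of the moment at which its call begins. There is no depth.
- job.finish_job(): hands the job in; it is judged then, once.
The state is a dict: "time_s": time; "joints": joint angles; "dq": joint speeds; "tau": joint torques, N m; "eef_pos": TCP position; "ee_rot": TCP orientation; "force": force on the tool from outside, world axes, zero at the start; "wrist_torque": the same for the moment, N m; "grip_width": opening from 0.0 (shut) to 1.0 (fully open); "grip_force": force on a finger pad.
Only numpy, scipy, OpenCV 4.12 (cv2) and the standard library are available. Lean on these libraries where they do the work, as an engineer would, in place of code of your own. Each camera call takes 0.05 s, during which the arm holds its last target. There are 200 camera calls.

## Working session

There is one attempt and no reset: what is moved stays moved. The work goes in short steps, Python scripts to look and compute and a tool call to move; the robot and the scene stay as the last step left them, time stands still between calls to the robot, and variables do not carry over. Pictures are saved under pics/ and viewed, at most 10 in all, crops included, and the job is handed in when it is done.

Besides the shell and the picture viewer there is one more tool, called after "Request:" by a JSON object that holds its "op" and its "data". send_rows: Moves the arm, as the interface text tells. Its arguments: {"type":"object","properties":{"targets":{"type":"array","items":{"type":"number"}},"newtons":{"type":"number"}},"required":["targets"]}

```bash
mkdir -p pics; python3 - <<'E'
from rig import monitor, eyes, job
import cv2,pickle
for n in("side","top"):
    c=eyes.capture(n); pickle.dump(c,open(f"{n}0.pkl","wb"))
    cv2.imwrite(f"pics/{n}0.png",cv2.resize(c["img"][:,:,::-1],(800,500),interpolation=cv2.INTER_CUBIC))
    print(n,c["K"].tolist(),c["distortion"],c["R"].round(3).tolist(),c["t"])
print(monitor.sense())
E
```

```text
side [[389.8637902250091, 0.0, 317.52003975825335], [0.0, 389.8637902250091, 198.96764184057977], [0.0, 0.0, 1.0]] [-0.06967382  0.          0.          0.          0.        ] [[-0.901, -0.433, 0.013], [-0.331, 0.669, -0.665], [0.279, -0.604, -0.746]] [554.89487516 250.64174134 762.84602484]
top [[426.09324384677205, 0.0, 321.17359384074445], [0.0, 426.09324384677205, 202.62336737288095], [0.0, 0.0, 1.0]] [-0.04877429  0.          0.          0.          0.        ] [[0.009, -1.0, -0.002], [-0.997, -0.009, -0.077], [0.077, 0.003, -0.997]] [ -4.0083139  593.86757891 853.75982832]
{'time_s': 0.1, 'joints': array([-1.50540128e+00,  3.13395775e-01,  1.49837472e+00, -7.08775884e-06,
        1.33100089e+00, -2.23375214e-01]), 'dq': array([ 0.00012737, -0.00053611, -0.00276916, -0.00106055,  0.00053596,
        0.00049581]), 'tau': array([ 9.13537460e-04, -4.12905228e+01, -2.60144305e+01, -2.06985205e-04,
        3.07309885e-03,  1.00665051e-05]), 'eef_pos': array([ 149.48945171, -503.02150972,  230.78629687]), 'ee_rot': array([-5.87800114e-04,  9.89594269e-01,  1.43884798e-01,  4.30744404e-05]), 'force': array([-0.06365692, -0.49491829, -0.0962569 ]), 'wrist_torque': array([-0.01232723,  0.01354941, -0.01755865]), 'grip_force': 0.0, 'grip_width': 1.003404952323528}
```

View pics/side0.png

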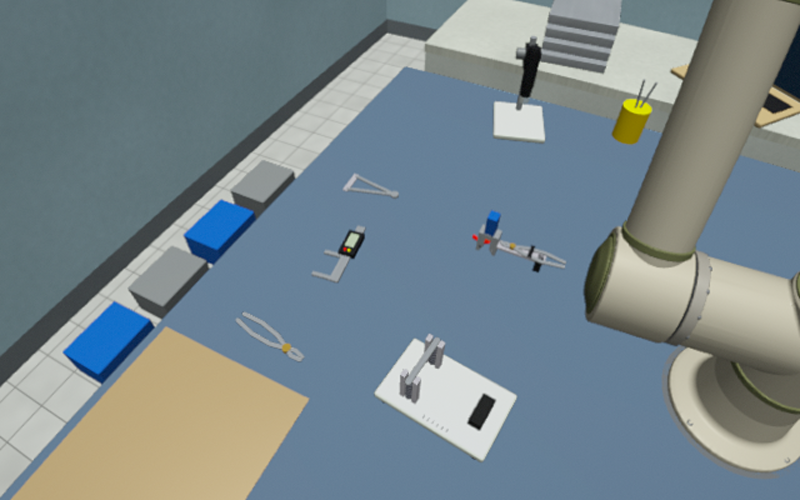

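View pics/top0.png

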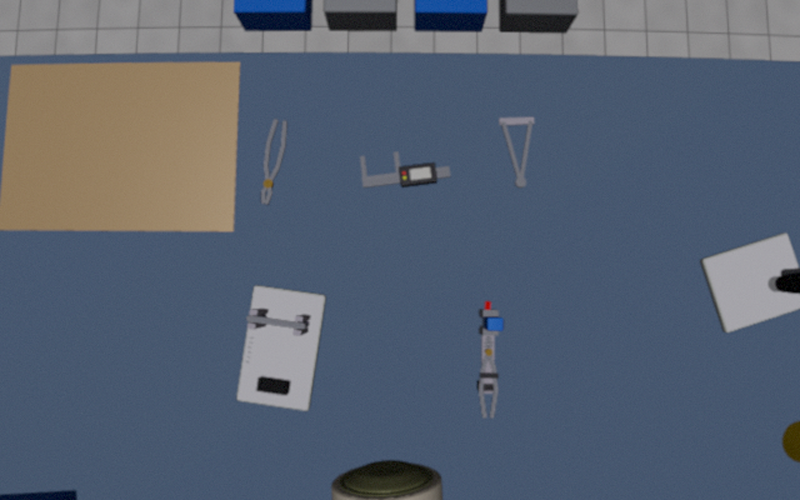

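Side view: carrier's blue handle at (492,222), stage pin around (423,362), rest at (481,411). Top view: handle at (494,323), pin (278,322), rest (273,385). I'll enlarge these.

```bash
cat > h.py <<'E'
import cv2,pickle,numpy as np
from scipy.optimize import least_squares
def load(n):return pickle.load(open(n+".pkl","rb"))
def crop(c,u,v,s,w=400,h=300):
    # upper-left native pixel (u,v), scale s
    return cv2.resize(c["img"][v:v+h//s,u:u+w//s,::-1],(w,h),interpolation=cv2.INTER_CUBIC)
def ray(c,p):
    q=cv2.undistortPoints(np.array([[p]],float),c["K"],c["distortion"])[0,0]
    d=c["R"].T@np.array([q[0],q[1],1]);o=-c["R"].T@c["t"];return o,d
def atz(c,p,z):
    o,d=ray(c,p);return o+d*(z-o[2])/d[2]
def tri(cs,ps):
    A=[];b=[]
    for c,p in zip(cs,ps):
        o,d=ray(c,p);d=d/np.linalg.norm(d);P=np.eye(3)-np.outer(d,d);A.append(P);b.append(P@o)
    x=np.linalg.lstsq(np.vstack(A),np.hstack(b),rcond=None)[0]
    return x,np.linalg.norm(np.vstack(A)@x-np.hstack(b))
def proj(c,X):
    return cv2.projectPoints(np.array(X,float).reshape(-1,1,3),cv2.Rodrigues(c["R"])[0],c["t"],c["K"],c["distortion"])[0][:,0]
E
python3 - <<'E'
from h import *
s,t=load("side0"),load("top0")
m=np.vstack([np.hstack([crop(t,340,237,4)[:, :],crop(t,180,240,4)]),np.hstack([crop(s,362,160,4),crop(s,310,260,4)])])
cv2.imwrite("pics/m.png",m)
E
```

```text
(no output)
```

View pics/m.png

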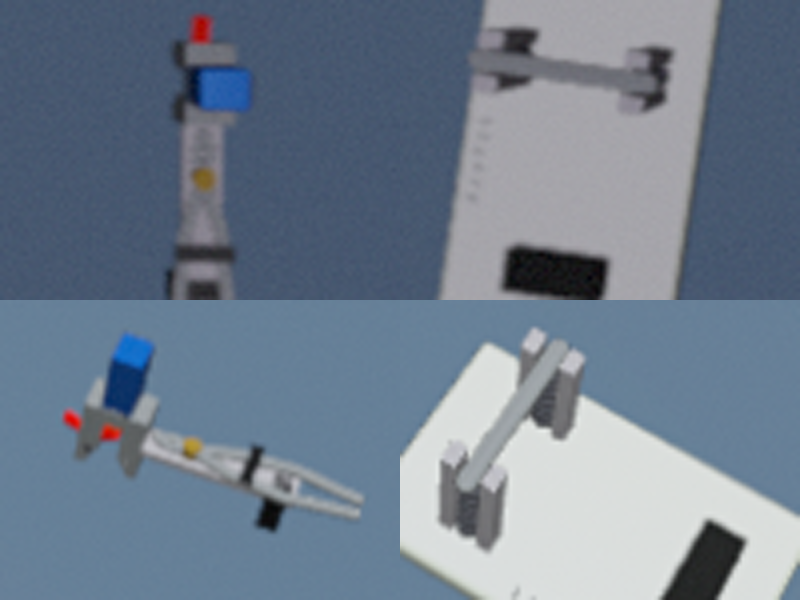

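```bash
python3 - <<'E'
from h import *
s,t=load("side0"),load("top0")
def n(u,v,x,y):return ((x+.5)/4-.5+u,(y+.5)/4-.5+v)
T=lambda x,y:n(340,237,x,y);S=lambda x,y:n(362,160,x,y-300)
T2=lambda x,y:n(180,240,x-400,y);S2=lambda x,y:n(310,260,x-400,y-300)
f=lambda x,y:(x*.8-.1,y*.8-.1)
P={"htop":(T(224,89),S(133,352)),"screw":(T(203,178),S(193,447)),"tips":(f(488.5,417),S(359,508)),
"tabfront":(T(202,18),S(68,416)),
"pin+":(T2(472,61),S2(468,482)),"pin-":(T2(660,81),S2(560,344)),"rest":(T2(556,272),f(481.5,411))}
R={}
for k,(a,b) in P.items():
    x,r=tri([t,s],[a,b]);R[k]=x;print(k,x.round(1),round(r,1))
m=(R["pin+"]+R["pin-"])/2;print("mid",m, "len",np.linalg.norm(R["pin+"]-R["pin-"]))
d=R["pin+"]-R["pin-"];print("yaw from pin",np.degrees(np.arctan2(-d[0],d[1])))
e=m-R["rest"];print("yaw rest",np.degrees(np.arctan2(e[1],e[0])),np.hypot(*e[:2]),e[2])
e=R["htop"]-R["tips"];print("carrier yaw",np.degrees(np.arctan2(e[1],e[0])),np.hypot(*e[:2]))
e=R["screw"]-R["tips"];print("carrier yaw",np.degrees(np.arctan2(e[1],e[0])))
E
```

```text
htop [ 482.9 -140.4   88.7] 1.0
screw [ 434.7 -140.    29.2] 1.5
tips [ 330.1 -141.2   25.1] 0.4
tabfront [ 514.8 -141.6   17.5] 1.9
pin+ [486.6 235.   86.2] 0.9
pin- [478.1 146.5  78.7] 0.5
rest [378.4 205.6  31.2] 1.5
mid [482.36415541 190.79332004  82.45791972] len 89.22971263750237
yaw from pin -5.484873640424907
yaw rest -8.122692016056662 105.03595437354373 51.28599170528966
carrier yaw 0.29795304050152105 152.76978965596408
carrier yaw 0.6488366276497907
```

Request:
{"op": "send_rows", "data": {"targets": [0,0,8,0,0,0,1,0,0,8,0,0,0,1], "newtons": 60}}

```text
time_s: 0.35
eef_pos: [149.5, -503.1, 230.9]
ee_rot: [-0.0, 1.0, 0.002, -0.0]
force: [-0.3, -0.4, -0.7]
grip_width: 1.002
grip_force: 0.0
```

```bash
python3 - <<'E'
from h import *
s,t=load("side0"),load("top0")
from rig import monitor
q=monitor.sense();print(q["eef_pos"],q["ee_rot"],q["time_s"])
T=lambda x,y:((x+.5)/4-.5+340,(y+.5)/4-.5+237)
print(atz(t,T(224,89),94), atz(s,(394.9,172.6),94))
print(atz(t,((156+.5)/4-.5+180,(272+.5)/4-.5+240),42))
E
```

```text
[ 149.47044739 -503.09363419  230.92914364] [-4.14763713e-04  9.99996876e-01  2.46467519e-03 -4.40889653e-05] 0.35
[ 483.86679694 -139.31807326   94.        ] [ 481.2160982  -135.16921169   94.        ]
[381.23062217 203.27362594  42.        ]
```

Request:
{"op": "send_rows", "data": {"targets": [0,0,0,0.556,-0.607,0,1,0,0,0,0.556,-0.607,0,1,0,0,0,0.556,-0.607,0,1,0,0,0,0.556,-0.607,0,1,0,0,0,0.556,-0.607,0,1]}}

```text
time_s: 0.98
eef_pos: [315.3, -318.2, 231.1]
ee_rot: [-0.0, 1.0, 0.005, -0.0]
force: [0.6, -0.5, -0.1]
grip_width: 1.0
grip_force: 0.0
```

Request:
{"op": "send_rows", "data": {"targets": [0,0,0,0.556,-0.607,0,1,0,0,0,0.556,-0.607,0,1,0,0,0,0.556,-0.607,0,1,0,0,0,0.556,-0.607,0.5,1,0,0,0,0.556,-0.607,0.5,1]}}

```text
time_s: 1.6
eef_pos: [480.5, -134.5, 170.5]
ee_rot: [0.0, 1.0, 0.005, 0.0]
force: [0.9, -1.2, 0.4]
grip_width: 1.005
grip_force: 0.0
```

Request:
{"op": "send_rows", "data": {"targets": [0,0,0,0,0,0.3,1,0,0,0,0,0,0,1]}}

```text
time_s: 1.85
eef_pos: [479.1, -135.3, 152.1]
ee_rot: [-0.001, 1.0, 0.005, -0.001]
force: [-0.2, -0.9, -0.1]
grip_width: 1.004
grip_force: 0.0
```

```bash
python3 - <<'E'
from h import *
from rig import eyes
s=eyes.capture("side");t=eyes.capture("top")
cv2.imwrite("pics/a.png",np.hstack([crop(s,340,110,4,400,500),crop(t,340,200,4,400,500)]))
E
```

```text
(no output)
```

View pics/a.png

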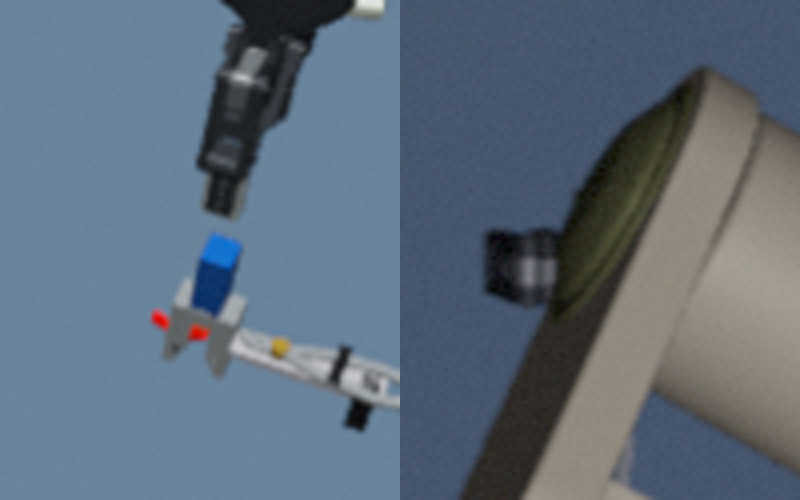

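Side view shows the open fingers right above the blue handle (218,250 in the crop); in the top view the arm hides it. A few mm of correction, then down.

Request:
{"op": "send_rows", "data": {"targets": [0,0,0,0.06,0.06,0,1,0,0,0,0,0,0.6,1,0,0,0,0,0,0.6,1,0,0,0,0,0,0.4,1,0,0,0,0,0,0,1]}}

```text
time_s: 2.58
eef_pos: [482.8, -139.8, 56.7]
ee_rot: [-0.0, 1.0, 0.004, -0.001]
force: [1.1, -0.1, -0.1]
grip_width: 1.0
grip_force: 0.0
```

Request:
{"op": "send_rows", "data": {"targets": [0,0,0,0,0,0,-1,0,0,0,0,0,0,-1,0,0,0,0,0,0,-1,0,0,0,0,0,0,-1,0,0,0,0,0,0,-1]}}

```text
time_s: 3.2
eef_pos: [483.5, -139.6, 58.0]
ee_rot: [0.0, 1.0, 0.005, 0.0]
force: [-1.6, -0.2, 6.4]
grip_width: 0.272
grip_force: 58.5
```

Request:
{"op": "send_rows", "data": {"targets": [0,0,0,0,0,0,-1,0,0,0,0,0,0,-1,0,0,0,0,0,0,-1]}}

```text
time_s: 3.58
eef_pos: [483.5, -139.6, 58.0]
ee_rot: [0.0, 1.0, 0.005, 0.0]
force: [-1.5, 0.1, 6.8]
grip_width: 0.273
grip_force: 58.5
```

Request:
{"op": "send_rows", "data": {"targets": [0,0,0,0,0,-0.2,-1,0,0,0,0,0,-0.5,-1,0,0,0,0,0,-0.75,-1,0,0,0,0,0,-0.75,-1,0,0,0,0,0,0,-1]}}

```text
time_s: 4.2
eef_pos: [484.4, -140.0, 192.7]
ee_rot: [0.002, 1.0, 0.005, 0.003]
force: [0.1, 0.9, -3.5]
grip_width: 0.274
grip_force: 59.4
```

Request:
{"op": "send_rows", "data": {"targets": [0,0,0,0,0,0,-1]}}

```text
time_s: 4.32
eef_pos: [482.7, -139.1, 188.5]
ee_rot: [-0.0, 1.0, 0.005, -0.001]
force: [-0.9, 0.1, -4.0]
grip_width: 0.273
grip_force: 59.4
```

```bash
python3 - <<'E'
from h import *
from rig import eyes,monitor
s=eyes.capture("side");t=eyes.capture("top")
q=monitor.sense();print(q["eef_pos"],q["wrist_torque"],q["force"])
cv2.imwrite("pics/b.png",np.hstack([crop(s,340,40,4,400,500),crop(t,340,200,4,400,500)]))
E
```

```text
[ 482.63310149 -139.13595235  187.98377818] [ 0.01588766 -0.02756759 -0.00341695] [ 0.49813073  0.53627439 -1.92892959]
```

View pics/b.png

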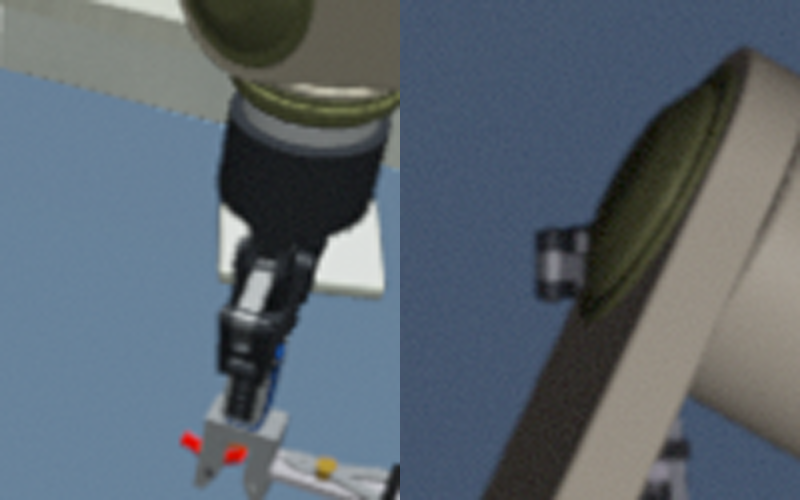

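The carrier hangs level below the gripper (side crop hook at 245,430, tail bar to the right). Now I'll refine the stage pose from its plate edges.

```bash
python3 - <<'E'
from h import *
t=load("top0");s=load("side0")
f=lambda x,y:(x*.8-.1,y*.8-.1)
yaw=lambda e:round(np.degrees(np.arctan2(e[1],e[0])),2)
C=[atz(t,f(*p),22) for p in((255,287),(325,295),(308,410),(238,403))]
print(yaw(C[0]-C[3]),yaw(C[1]-C[2]),yaw(C[0]-C[1])-90,yaw(C[3]-C[2])-90)
C=[atz(s,f(*p),22) for p in((414,339),(517,396),(483,460),(375,392))]
print([yaw(C[i]-C[(i+1)%4])%90 -90 for i in range(4)])
T2=lambda x,y:((x-400+.5)/4-.5+180,(y+.5)/4-.5+240)
for z in(77,84,91):
  a,b=atz(t,T2(472,61),z+4),atz(t,T2(660,81),z+4)
  r=atz(t,T2(556,272),z-40.5)
  m=(a+b)/2;e=m-r;print(z,m.round(1),r.round(1),yaw(a-b)-90,yaw(e),np.hypot(*e[:2]), proj(s,[m,r]).round(1).tolist())
E
```

```text
-6.95 -7.43 -5.849999999999994 -4.659999999999997
[np.float64(-7.170000000000002), np.float64(-7.569999999999993), np.float64(-7.8700000000000045), np.float64(-7.569999999999993)]
77 [482.8 191.5  81. ] [380.3 204.6  36.5] -5.290000000000006 -7.29 103.2964902274561 [[337.9, 287.8], [384.2, 326.5]]
84 [483.1 189.8  88. ] [381.5 202.9  43.5] -5.290000000000006 -7.33 102.48623719394594 [[338.3, 285.1], [384.4, 323.9]]
91 [483.5 188.2  95. ] [382.7 201.2  50.5] -5.290000000000006 -7.38 101.67605126312955 [[338.7, 282.4], [384.7, 321.3]]
```

Request:
{"op": "send_rows", "data": {"targets": [0,0,0,0,-0.4,0,-1,0,0,0,0,-0.8,0,-1,0,0,0,0,-0.8,0,-1,0,0,0,0,-0.8,0,-1,0,0,0,0,-0.8,0,-1]}}

```text
time_s: 5.05
eef_pos: [480.5, 78.1, 188.3]
ee_rot: [-0.0, 1.0, 0.005, -0.001]
force: [1.4, -0.8, -2.7]
grip_width: 0.271
grip_force: 59.4
```

Request:
{"op": "send_rows", "data": {"targets": [0,0,0,0.07,-0.8,0,-1,0,0,0,0,-0.8,0,-1,0,0,3.5,0,-0.3,0,-1,0,0,4,0,0,0,-1,0,0,0,0,0,0,-1]}}

```text
time_s: 5.68
eef_pos: [483.9, 190.6, 188.2]
ee_rot: [0.0, 0.998, -0.06, -0.001]
force: [-0.1, -0.7, -2.7]
grip_width: 0.272
grip_force: 59.7
```

Request:
{"op": "send_rows", "data": {"targets": [0,0,0,0,0,0,-1,0,0,0,0,0,0,-1]}}

```text
time_s: 5.92
eef_pos: [484.3, 190.3, 189.1]
ee_rot: [0.0, 0.998, -0.061, -0.0]
force: [0.0, -0.3, -1.8]
grip_width: 0.275
grip_force: 59.7
```

```bash
python3 - <<'E'
from h import *
from rig import eyes,monitor
s=eyes.capture("side");t=eyes.capture("top")
pickle.dump(s,open("side1.pkl","wb"))
q=monitor.sense();print(q["eef_pos"],q["ee_rot"],q["force"])
cv2.imwrite("pics/c.png",np.hstack([crop(s,290,200,5,450,600),crop(t,150,200,4,350,600)]))
E
```

```text
[484.3281659  190.37212091 189.26214735] [ 6.53844388e-06  9.98162226e-01 -6.05984314e-02 -3.80390200e-05] [ 0.22162513 -0.51403189 -2.10165942]
```

View pics/c.png

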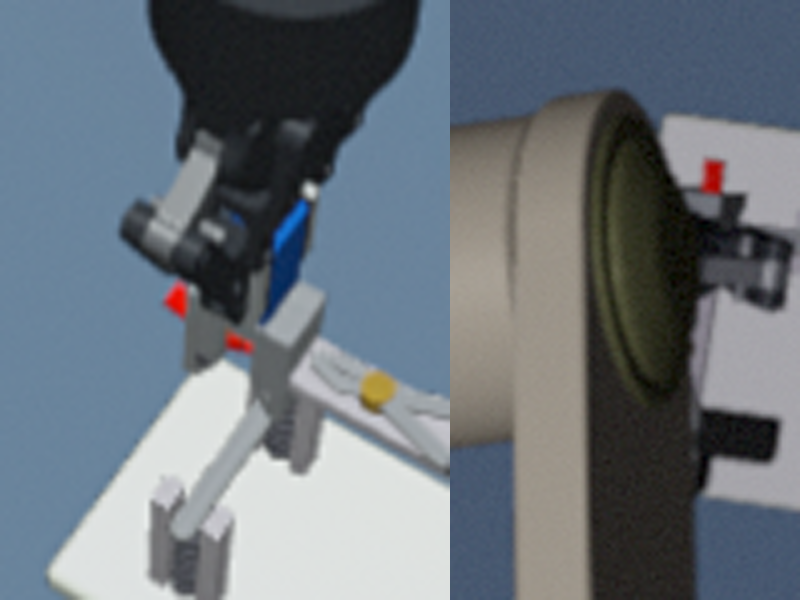

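The carrier hook hangs above the pin: rear-jaw crown edge at (265,330)-(325,293) in the crop, pin end at (187,522). I check that against a projected model.

```bash
python3 - <<'E'
from h import *
s=load("side1")
R=lambda d:np.array([[np.cos(d),-np.sin(d),0],[np.sin(d),np.cos(d),0],[0,0,1]])
yaw=np.radians(-6.95)
H=np.array([484.3,190.4,189.2+14])
C=np.array([[-20,12,-22],[-20,-12,-22],[-20,12,-72],[20,12,-72],[-105,15,-72]])
p=proj(s,H+C@R(yaw).T);print("crop",((p-[290,200])*5+2).round(0).tolist())
for z in(75,77,79,81):
  M=np.array([484,191,z]);e=M+np.array([[0,44,5],[0,-29,5],[-7,37,7],[7,37,7]])@R(yaw).T
  p=proj(s,e);print(z,((p-[290,200])*5+2).round(0).tolist())
E
```

```text
crop [[289.0, 343.0], [325.0, 291.0], [279.0, 419.0], [180.0, 365.0], [496.0, 549.0]]
75 [[177.0, 531.0], [278.0, 383.0], [203.0, 524.0], [170.0, 504.0]]
77 [[177.0, 529.0], [278.0, 380.0], [204.0, 521.0], [171.0, 502.0]]
79 [[177.0, 526.0], [279.0, 377.0], [204.0, 518.0], [171.0, 499.0]]
81 [[177.0, 524.0], [279.0, 375.0], [204.0, 516.0], [171.0, 496.0]]
```

Request:
{"op": "send_rows", "data": {"targets": [0,0,0,-0.015,0,0.3,-1,0,0,0,0,0,0.35,-1,0,0,0,0,0,0,-1,0,0,0,0,0,0,-1]}}

```text
time_s: 6.52
eef_pos: [483.8, 190.7, 151.2]
ee_rot: [-0.0, 0.998, -0.061, 0.001]
force: [0.2, 0.5, -2.2]
grip_width: 0.277
grip_force: 59.7
```

Request:
{"op": "send_rows", "data": {"targets": [0,0,0,0,0,0.08,-1,0,0,0,0,0,0.08,-1,0,0,0,0,0,0,-1]}}

```text
time_s: 6.9
eef_pos: [483.2, 190.6, 140.3]
ee_rot: [0.0, 0.998, -0.061, -0.0]
force: [1.5, -0.8, -2.3]
grip_width: 0.274
grip_force: 59.7
```

Request:
{"op": "send_rows", "data": {"targets": [0,0,0,0,0,0.06,-1,0,0,0,0,0,0.06,-1,0,0,0,0,0,0,-1]}}

```text
time_s: 7.28
eef_pos: [483.2, 190.6, 133.2]
ee_rot: [0.0, 0.998, -0.061, -0.0]
force: [-0.2, -0.7, -2.5]
grip_width: 0.276
grip_force: 59.7
```

```bash
python3 - <<'E'
from h import *
from rig import eyes
s=eyes.capture("side")
cv2.imwrite("pics/d.png",crop(s,300,220,8,800,600))
E
```

```text
(no output)
```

View pics/d.png

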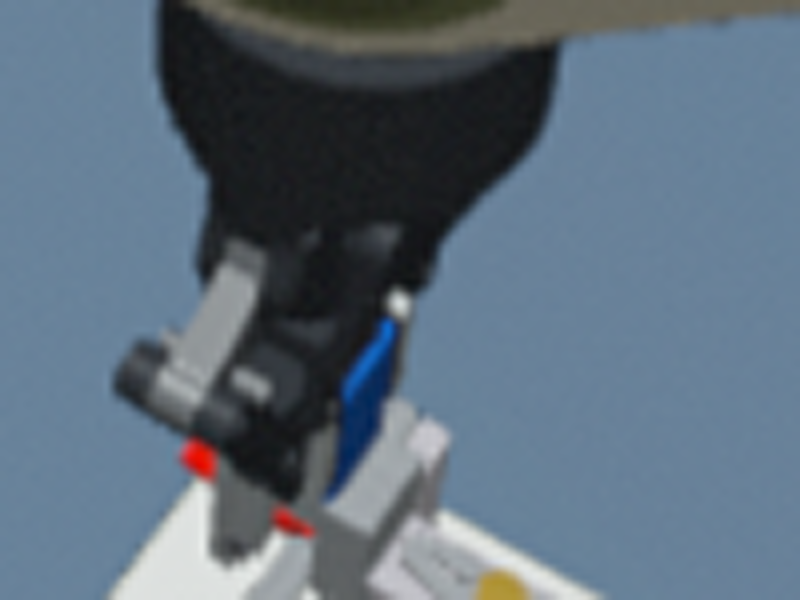

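The pin (275,570) sits between the jaws, just under the red latch arm (292,521): well aligned. Continue down in small steps.

Request:
{"op": "send_rows", "data": {"targets": [0,0,0,0,0,0.05,-1,0,0,0,0,0,0.05,-1,0,0,0,0,0,0,-1]}}

```text
time_s: 7.7
eef_pos: [483.7, 190.7, 127.7]
ee_rot: [-0.0, 0.998, -0.061, 0.0]
force: [0.8, 0.3, -0.1]
grip_width: 0.271
grip_force: 60.0
```

Request:
{"op": "send_rows", "data": {"targets": [0,0,0,0,0,0.05,-1,0,0,0,0,0,0.05,-1,0,0,0,0,0,0,-1]}}

```text
time_s: 8.07
eef_pos: [483.6, 190.7, 121.4]
ee_rot: [-0.0, 0.998, -0.061, 0.0]
force: [1.8, -0.3, 1.2]
grip_width: 0.279
grip_force: 60.2
```

Request:
{"op": "send_rows", "data": {"targets": [0,0,0,0,0,0.05,-1,0,0,0,0,0,0,-1,0,0,0,0,0,0,-1]}}

```text
time_s: 8.45
eef_pos: [483.6, 190.6, 118.5]
ee_rot: [-0.0, 0.998, -0.061, 0.0]
force: [4.0, -1.8, -1.1]
grip_width: 0.271
grip_force: 60.1
```

Request:
{"op": "send_rows", "data": {"targets": [0,0,0,0.015,0,0.04,-1,0,0,0,0,0,0,-1,0,0,0,0,0,0,-1]}}

```text
time_s: 8.82
eef_pos: [484.1, 190.5, 115.9]
ee_rot: [0.0, 0.998, -0.061, -0.0]
force: [2.7, 0.8, -1.5]
grip_width: 0.275
grip_force: 60.1
```

Request:
{"op": "send_rows", "data": {"targets": [0,0,0,0,0,0.03,-1,0,0,0,0,0,0,-1,0,0,0,0,0,0,-1]}}

```text
time_s: 9.2
eef_pos: [484.2, 190.5, 114.2]
ee_rot: [0.0, 0.998, -0.061, -0.0]
force: [1.3, -0.8, -1.3]
grip_width: 0.271
grip_force: 60.1
```

Request:
{"op": "send_rows", "data": {"targets": [0,0,0,0,0,0.03,-1,0,0,0,0,0,0,-1,0,0,0,0,0,0,-1]}}

```text
time_s: 9.57
eef_pos: [484.2, 190.6, 112.4]
ee_rot: [-0.0, 0.998, -0.061, -0.0]
force: [1.2, 0.2, -1.6]
grip_width: 0.276
grip_force: 60.1
```

Request:
{"op": "send_rows", "data": {"targets": [0,0,0,0,0,0.03,-1,0,0,0,0,0,0,-1,0,0,0,0,0,0,-1]}}

```text
time_s: 9.95
eef_pos: [484.3, 190.6, 110.9]
ee_rot: [-0.0, 0.998, -0.061, 0.0]
force: [-0.9, 0.5, 4.9]
grip_width: 0.266
grip_force: 60.6
```

Request:
{"op": "send_rows", "data": {"targets": [0,0,0,0,0,0.03,-1,0,0,0,0,0,0,-1,0,0,0,0,0,0,-1]}}

```text
time_s: 10.32
eef_pos: [484.3, 190.6, 109.3]
ee_rot: [-0.0, 0.998, -0.061, 0.0]
force: [-2.2, 0.2, 7.2]
grip_width: 0.269
grip_force: 61.1
```

Request:
{"op": "send_rows", "data": {"targets": [0,0,0,0,0,0.03,-1,0,0,0,0,0,0,-1,0,0,0,0,0,0,-1]}}

```text
time_s: 10.7
eef_pos: [484.3, 190.6, 107.6]
ee_rot: [-0.0, 0.998, -0.061, 0.0]
force: [-2.6, -0.7, 8.3]
grip_width: 0.272
grip_force: 61.1
```

Request:
{"op": "send_rows", "data": {"targets": [0,0,0,-0.01,0,0.015,-1,0,0,0,0,0,0,-1,0,0,0,0,0,0,-1]}}

```text
time_s: 11.08
eef_pos: [484.2, 190.6, 107.0]
ee_rot: [-0.0, 0.998, -0.061, 0.001]
force: [-0.6, -1.0, 7.7]
grip_width: 0.275
grip_force: 61.1
```

Request:
{"op": "send_rows", "data": {"targets": [0,0,0,0,0,0.012,-1,0,0,0,0,0,0,-1,0,0,0,0,0,0,-1]}}

```text
time_s: 11.45
eef_pos: [484.2, 190.6, 106.3]
ee_rot: [-0.0, 0.998, -0.061, 0.001]
force: [-2.3, -0.9, 9.0]
grip_width: 0.271
grip_force: 61.1
```

```bash
python3 - <<'E'
from h import *
from rig import eyes
s=eyes.capture("side")
cv2.imwrite("pics/e.png",crop(s,310,260,10,600,500))
E
```

```text
(no output)
```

View pics/e.png

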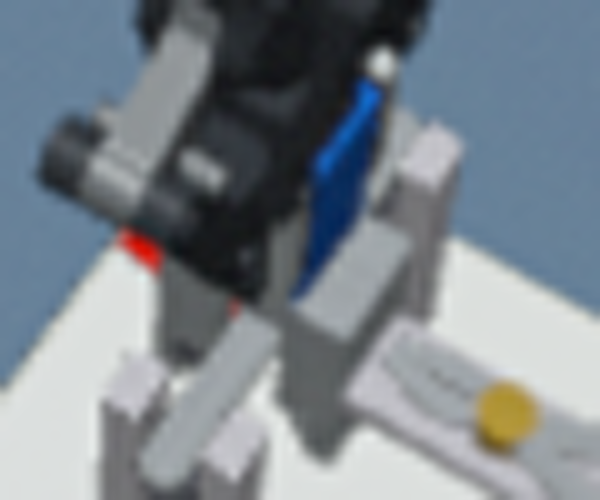

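The pin lies in the slot and the tab (140,248) is back where it was before contact, suggesting it has snapped shut. Test by tugging in steps.

Request:
{"op": "send_rows", "data": {"targets": [0,0,0,0,0,-0.03,-1,0,0,0,0,0,-0.02,-1,0,0,0,0,0,0,-1,0,0,0,0,0,0,-1]}}

```text
time_s: 12.0
eef_pos: [484.2, 190.6, 109.0]
ee_rot: [-0.0, 0.998, -0.061, 0.001]
force: [0.3, -0.2, 6.6]
grip_width: 0.27
grip_force: 61.1
```

Request:
{"op": "send_rows", "data": {"targets": [0,0,0,0,0,-0.02,-1,0,0,0,0,0,0,-1,0,0,0,0,0,0,-1]}}

```text
time_s: 12.38
eef_pos: [484.2, 190.6, 110.1]
ee_rot: [-0.0, 0.998, -0.061, 0.001]
force: [-0.4, 0.2, 5.7]
grip_width: 0.273
grip_force: 61.0
```

Request:
{"op": "send_rows", "data": {"targets": [0,0,0,0,0,-0.015,-1,0,0,0,0,0,0,-1,0,0,0,0,0,0,-1]}}

```text
time_s: 12.75
eef_pos: [484.1, 190.6, 110.8]
ee_rot: [-0.0, 0.998, -0.061, 0.001]
force: [1.1, -0.6, 4.2]
grip_width: 0.272
grip_force: 60.8
```

Request:
{"op": "send_rows", "data": {"targets": [0,0,0,0,0,0.04,-1,0,0,0,0,0,0.035,-1,0,0,0,0,0,0,-1,0,0,0,0,0,0,-1]}}

```text
time_s: 13.25
eef_pos: [484.1, 190.6, 106.6]
ee_rot: [-0.0, 0.998, -0.061, 0.001]
force: [1.3, -0.6, 8.0]
grip_width: 0.27
grip_force: 61.1
```

Request:
{"op": "send_rows", "data": {"targets": [0,0,0,0,0,0.01,-1,0,0,0,0,0,0,-1,0,0,0,0,0,0,-1]}}

```text
time_s: 13.62
eef_pos: [484.2, 190.6, 106.1]
ee_rot: [-0.0, 0.998, -0.061, 0.001]
force: [-0.2, -1.2, 9.2]
grip_width: 0.273
grip_force: 61.2
```

Request:
{"op": "send_rows", "data": {"targets": [0,0,0,0,0,0.01,-1,0,0,0,0,0,0,-1,0,0,0,0,0,0,-1]}}

```text
time_s: 14.0
eef_pos: [484.2, 190.6, 105.6]
ee_rot: [-0.0, 0.998, -0.061, 0.001]
force: [-1.2, -1.6, 9.4]
grip_width: 0.274
grip_force: 61.2
```

Request:
{"op": "send_rows", "data": {"targets": [0,0,0,0,0,0.01,-1,0,0,0,0,0,0,-1,0,0,0,0,0,0,-1]}}

```text
time_s: 14.38
eef_pos: [484.2, 190.6, 105.2]
ee_rot: [-0.0, 0.998, -0.061, 0.001]
force: [-0.8, -1.0, 11.5]
grip_width: 0.271
grip_force: 61.5
```

```bash
python3 - <<'E'
from h import *
from rig import eyes,monitor
s=eyes.capture("side")
F=[]
for i in range(6):
    eyes.capture("top");q=monitor.sense();F.append(q["force"])
print(np.mean(F,0),q["wrist_torque"],q["eef_pos"])
a=load("side1")
cv2.imwrite("pics/f.png",np.hstack([crop(a,315,235,8,300,500),crop(s,312,268,10,500,500)]))
E
```

```text
[-0.39395038 -1.11310282 11.16979531] [-0.22294902  0.07281495 -0.01264743] [484.20821321 190.61715337 105.15943502]
```

View pics/f.png

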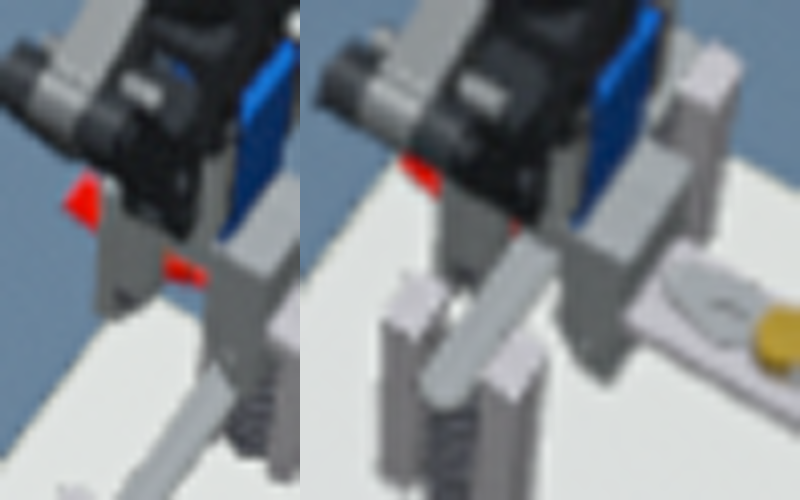

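Left (before): tab sticking out low, shut. Right (now): tab (420,172) raised, so still open, not snapped yet. Pin is at about -3.5 mm, so I have room for slightly more.

Request:
{"op": "send_rows", "data": {"targets": [0,0,0,0,0,0.01,-1,0,0,0,0,0,0,-1,0,0,0,0,0,0,-1]}}

```text
time_s: 15.1
eef_pos: [484.2, 190.7, 104.7]
ee_rot: [-0.0, 0.998, -0.061, 0.001]
force: [-1.1, -1.3, 13.5]
grip_width: 0.273
grip_force: 61.7
```

Request:
{"op": "send_rows", "data": {"targets": [0,0,0,0,0,0,-1,0,0,0,0,0,0,-1]}}

```text
time_s: 15.35
eef_pos: [484.2, 190.6, 104.7]
ee_rot: [-0.0, 0.998, -0.061, 0.001]
force: [-0.9, -1.4, 13.7]
grip_width: 0.276
grip_force: 61.7
```

```bash
cat >> h.py <<'E'
def red(c,u=300,v=200,w=80,h=150):
    i=c["img"][v:v+h,u:u+w].astype(int);m=((i[...,0]>120)&(i[...,1]<70)&(i[...,2]<70)).astype(np.uint8)
    n,_,st,ce=cv2.connectedComponentsWithStats(m)
    return [(ce[k].round(1)+[u,v]).tolist()+st[k].tolist()[2:] for k in range(1,n)]
E
python3 - <<'E'
from h import *
from rig import eyes,monitor
s=eyes.capture("side");pickle.dump(s,open("side2.pkl","wb"))
print(red(load("side1")),red(s))
q=monitor.sense();print(q["wrist_torque"],q["force"],q["time_s"])
i=load("side1");
# tab model: handle-relative location from initial & side1 pictures
x,r=tri([load("top0"),load("side0")],[((202+.5)/4-.5+340,(25+.5)/4-.5+237),((72+.5)/4-.5+362,(118+.5)/4-.5+160)]);print(x,r)
H1=np.array([484.3,190.4,203.2]);H2=np.array([484.2,190.6,118.7])
a=np.radians(-6.95);ex=np.array([np.cos(a),np.sin(a),0])
for dx,dz in((32,-52),(32,-45),(30,-38),(25,-32)):
  print(dx,dz,proj(s,[H1+ex*dx+[0,0,dz],H2+ex*dx+[0,0,dz]]).round(1).tolist())
E
```

```text
[[325.0, 260.0, 4, 5, 14], [336.7, 268.1, 5, 3, 11]] [[323.8, 284.9, 4, 3, 8]]
[-0.26439868  0.18240972 -0.02073886] [-1.51734449 -0.89394179 13.4653375 ] 15.4
[ 511.64268985 -141.50736375   17.15321261] 1.2561271840391905
32 -52 [[323.8, 258.4], [322.7, 282.7]]
32 -45 [[323.9, 256.2], [322.8, 280.8]]
30 -38 [[325.0, 254.4], [323.7, 279.5]]
25 -32 [[327.6, 253.8], [326.1, 279.1]]
```

```bash
python3 - <<'E'
from h import *
s=load("side2")
a=np.radians(-6.95);R=np.array([[np.cos(a),-np.sin(a),0],[np.sin(a),np.cos(a),0],[0,0,1]])
for H in([484.3,190.4,203.2],[484.2,190.6,119.2],[484.2,190.6,124.2]):
  print(H,proj(s,np.array(H)+np.array([[-20,12,-22],[-20,-12,-22],[-48,0,-42],[0,50,60]])@R.T).round(1).tolist())
# grab corners: print edge-location via gold screw centroid in both
for c in(load("side1"),s):
  h=cv2.cvtColor(c["img"],cv2.COLOR_RGB2HSV);m=cv2.inRange(h,(18,130,110),(32,255,255))[200:340,330:400]
  n,_,st,ce=cv2.connectedComponentsWithStats(m);k=1+np.argmax(st[1:,4]);print("screw",ce[k]+[330,200],st[k,4])
b=cv2.resize(load("side1")["img"][235:285,315:375,::-1],(400,333),interpolation=cv2.INTER_CUBIC)
d=cv2.resize(s["img"][260:310,315:375,::-1],(400,333),interpolation=cv2.INTER_CUBIC)
cv2.imwrite("pics/g.png",np.hstack([b,d]))
E
```

```text
[484.3, 190.4, 203.2] [[347.4, 268.2], [354.5, 257.7], [364.7, 277.2], [326.2, 250.4]]
[484.2, 190.6, 119.2] [[344.0, 293.1], [350.6, 283.1], [359.9, 300.8], [324.6, 280.2]]
[484.2, 190.6, 124.2] [[344.2, 291.7], [350.8, 281.8], [360.1, 299.5], [324.7, 278.7]]
screw [364.96428571 277.60714286] 28
screw [359.82608696 301.43478261] 23
```

Request:
{"op": "send_rows", "data": {"targets": [0,0,0,0,0,-0.03,-1,0,0,0,0,0,-0.02,-1,0,0,0,0,0,-0.02,-1,0,0,0,0,0,0,-1]}}

```text
time_s: 15.9
eef_pos: [484.1, 190.7, 108.4]
ee_rot: [-0.0, 0.998, -0.061, 0.001]
force: [0.5, -0.7, 7.6]
grip_width: 0.274
grip_force: 61.2
```

Request:
{"op": "send_rows", "data": {"targets": [0,0,0,0,0,-0.02,-1,0,0,0,0,0,0,-1,0,0,0,0,0,0,-1]}}

```text
time_s: 16.27
eef_pos: [484.1, 190.6, 109.4]
ee_rot: [-0.0, 0.998, -0.061, 0.001]
force: [0.7, -1.5, 7.0]
grip_width: 0.277
grip_force: 61.1
```

Request:
{"op": "send_rows", "data": {"targets": [0,0,0,0,0,-0.03,-1,0,0,0,0,0,0,-1,0,0,0,0,0,0,-1]}}

```text
time_s: 16.65
eef_pos: [484.0, 190.6, 110.9]
ee_rot: [-0.0, 0.998, -0.061, 0.0]
force: [3.1, -0.3, 4.1]
grip_width: 0.27
grip_force: 60.7
```

Request:
{"op": "send_rows", "data": {"targets": [0,0,0,0,0,-0.03,-1,0,0,0,0,0,0,-1,0,0,0,0,0,0,-1]}}

```text
time_s: 17.02
eef_pos: [483.1, 190.7, 112.2]
ee_rot: [0.0, 0.998, -0.061, -0.001]
force: [-0.5, 0.3, -0.8]
grip_width: 0.273
grip_force: 60.1
```

Request:
{"op": "send_rows", "data": {"targets": [0,0,0,0,0,-0.02,-1,0,0,0,0,0,0,-1,0,0,0,0,0,0,-1]}}

```text
time_s: 17.4
eef_pos: [483.5, 190.6, 113.7]
ee_rot: [0.0, 0.998, -0.061, -0.0]
force: [0.2, -0.2, -2.4]
grip_width: 0.27
grip_force: 60.0
```

Request:
{"op": "send_rows", "data": {"targets": [0,0,0,0,0,-0.02,-1,0,0,0,0,0,0,-1,0,0,0,0,0,0,-1]}}

```text
time_s: 17.77
eef_pos: [483.5, 190.6, 114.8]
ee_rot: [0.0, 0.998, -0.061, -0.0]
force: [-0.3, -0.4, -5.6]
grip_width: 0.272
grip_force: 59.6
```

Request:
{"op": "send_rows", "data": {"targets": [0,0,0,0,0,-0.02,-1,0,0,0,0,0,0,-1,0,0,0,0,0,0,-1]}}

```text
time_s: 18.15
eef_pos: [483.5, 190.6, 116.0]
ee_rot: [0.0, 0.998, -0.061, -0.0]
force: [-0.0, 0.2, -9.9]
grip_width: 0.272
grip_force: 59.1
```

```bash
python3 - <<'E'
from h import *
from rig import eyes,monitor
F=[]
s=eyes.capture("side");pickle.dump(s,open("side3.pkl","wb"))
for i in range(4):
    eyes.capture("top");q=monitor.sense();F.append(q["force"])
print(np.mean(F,0),q["eef_pos"],q["time_s"],red(s))
E
```

```text
[-0.41586356  0.20534048 -9.92870368] [483.51083086 190.61302457 116.0940646 ] 18.4 [[324.4, 281.5, 4, 4, 8]]
```

Request:
{"op": "send_rows", "data": {"targets": [0,0,0,0,0,-0.015,-1,0,0,0,0,0,0,-1,0,0,0,0,0,0,-1]}}

```text
time_s: 18.77
eef_pos: [483.5, 190.6, 116.9]
ee_rot: [0.0, 0.998, -0.061, -0.0]
force: [0.3, -0.5, -12.6]
grip_width: 0.272
grip_force: 59.2
```

Request:
{"op": "send_rows", "data": {"targets": [0,0,0,0,0,-0.015,-1,0,0,0,0,0,0,-1,0,0,0,0,0,0,-1,0,0,0,0,0,0,-1]}}

```text
time_s: 19.27
eef_pos: [483.5, 190.6, 117.9]
ee_rot: [0.0, 0.998, -0.061, -0.0]
force: [-0.4, -0.8, -15.3]
grip_width: 0.271
grip_force: 59.3
```

```bash
python3 - <<'E'
from h import *
from rig import eyes,monitor
s=eyes.capture("side");pickle.dump(s,open("side4.pkl","wb"))
q=monitor.sense();print(q["force"],q["eef_pos"],q["time_s"],red(s))
o=load("side0")
cv2.imwrite("pics/h.png",np.hstack([crop(load("side2"),312,265,10,400,550),crop(s,312,260,10,400,550)]))
E
```

```text
[ -0.11918661   0.27218598 -15.76050366] [483.55423493 190.60003513 117.91320194] 19.325 [[324.4, 281.1, 4, 4, 10]]
```

View pics/h.png

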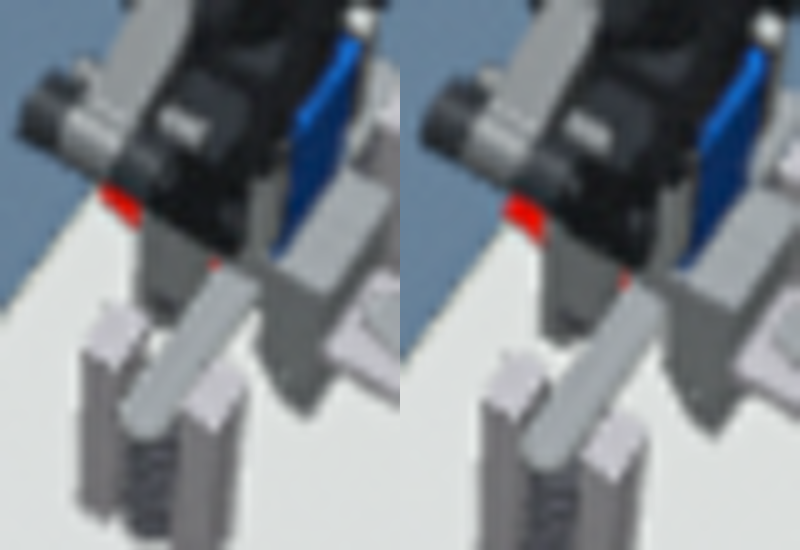

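Right crop (tug) versus left (pressed): the pin end rises clearly between the fork tops, and about 13 N net is carried, so the latch is holding with the pin about +3.2 mm. Lower back and release.

Request:
{"op": "send_rows", "data": {"targets": [0,0,0,0,0,0.025,-1,0,0,0,0,0,0.025,-1,0,0,0,0,0,0.025,-1,0,0,0,0,0,0,-1,0,0,0,0,0,0,-1], "newtons": 20}}

```text
time_s: 19.95
eef_pos: [484.2, 190.8, 114.2]
ee_rot: [-0.0, 0.998, -0.061, 0.001]
force: [-0.2, -0.6, -3.5]
grip_width: 0.275
grip_force: 60.7
```

Request:
{"op": "send_rows", "data": {"targets": [0,0,0,0,0,0,-0.4,0,0,0,0,0,0,-0.3,0,0,0,0,0,0,-0.1,0,0,0,0,0,0,0.3,0,0,0,0,0,0,0.7]}}

```text
time_s: 20.58
eef_pos: [483.8, 190.6, 113.6]
ee_rot: [0.0, 0.998, -0.061, 0.0]
force: [0.7, -0.6, -0.1]
grip_width: 0.84
grip_force: 0.0
```

Request:
{"op": "send_rows", "data": {"targets": [0,0,0,0,0,0,1,0,0,0,0,0,0,1,0,0,0,0,0,0,1]}}

```text
time_s: 20.95
eef_pos: [483.7, 190.6, 113.6]
ee_rot: [0.0, 0.998, -0.061, 0.0]
force: [-0.0, -0.0, 1.1]
grip_width: 1.009
grip_force: 0.0
```

Request:
{"op": "send_rows", "data": {"targets": [0,0,0,0,0,-0.3,1,0,0,0,0,0,-0.7,1,0,0,0,0,0,-0.8,1,0,0,0,0,0,-0.6,1,0,0,0,0,0,0,1]}}

```text
time_s: 21.58
eef_pos: [484.6, 190.8, 260.1]
ee_rot: [-0.001, 0.998, -0.061, 0.003]
force: [-0.6, -0.2, -0.0]
grip_width: 0.998
grip_force: 0.0
```

Request:
{"op": "send_rows", "data": {"targets": [0,0,0,0,0.8,0,1,0,0,0,0,0.8,0,1,0,0,0,0,0.8,0,1,0,0,0,0,0.5,0,1,0,0,0,0,0,0,1]}}

```text
time_s: 22.2
eef_pos: [462.2, 16.6, 256.6]
ee_rot: [-0.0, 0.998, -0.062, -0.001]
force: [0.3, 0.4, -0.3]
grip_width: 1.001
grip_force: 0.0
```

```bash
python3 - <<'E'
from h import *
from rig import eyes,monitor
s=eyes.capture("side");t=eyes.capture("top")
q=monitor.sense();print(q["force"],q["eef_pos"],q["time_s"]);print(red(s),red(t,180,200,90,120))
h=cv2.cvtColor(s["img"],cv2.COLOR_RGB2HSV);m=cv2.inRange(h,(18,130,110),(32,255,255))[200:340,330:400]
n,_,st,ce=cv2.connectedComponentsWithStats(m);k=1+np.argmax(st[1:,4]);print("screw",ce[k]+[330,200])
# model: tipped 0/6 deg about the pin
a=np.radians(-6.95);R=np.array([[np.cos(a),-np.sin(a),0],[np.sin(a),np.cos(a),0],[0,0,1]])
P=np.array([484,190.6,113.8+14-39.5])
for pin in (0,-2):
 for g in(0,6):
  r=np.radians(-g);Ry=np.array([[np.cos(r),0,np.sin(r)],[0,1,0],[-np.sin(r),0,np.cos(r)]])
  pts=np.array([[-48,0,-2.5],[0,0,61.5],[30,0,-15]])@Ry.T@R.T+P+[0,0,pin]
  print(pin,g,"screw,htop,tab",proj(s,pts).round(1).tolist())
bl=cv2.inRange(h,(105,150,60),(125,255,255))[200:300,300:400];y,x=np.nonzero(bl);print("blue",x.min()+300,x.max()+300,y.min()+200,y.max()+200)
cv2.imwrite("pics/i.png",np.hstack([crop(s,312,240,8,640,600)]))
# disturbance of neighbours
for n,c in(("side",s),("top",t)):
  o=load(n+"0");d=np.abs(o["img"].astype(int)-c["img"]).max(2)
  for nm,X in(("cal",(245,105,130,60)),("for",(205,90,30,80)),("gau",(395,90,40,65))) if n=="top" else ():
    u,v,w,hh=X;print(nm,(d[v:v+hh,u:u+w]>60).sum())
E
```

```text
[-0.21097192  0.32503592 -0.09763835] [462.47747777  18.26352626 256.94156025] 22.3
[[324.4, 281.5, 5, 6, 17], [333.0, 289.0, 1, 1, 1]] [[224.5, 243.7, 5, 8, 31]]
screw [360.08695652 300.7826087 ]
0 0 screw,htop,tab [[360.4, 298.7], [339.6, 267.5], [323.7, 281.5]]
0 6 screw,htop,tab [[359.9, 299.8], [342.8, 269.4], [323.2, 280.3]]
-2 0 screw,htop,tab [[360.3, 299.2], [339.5, 268.1], [323.7, 282.0]]
-2 6 screw,htop,tab [[359.8, 300.3], [342.7, 270.0], [323.1, 280.8]]
blue 333 350 264 288
cal 0
for 0
gau 0
```

```bash
python3 - <<'E'
from h import *
from rig import eyes,monitor
s=eyes.capture("side");t=eyes.capture("top")
s0,t0=load("side0"),load("top0")
r0s=red(s0,370,170,60,60);r0t=red(t0,370,230,40,40);print(r0s,r0t)
f=lambda L:max(L,key=lambda k:k[4])[:2]
L=min(r0s,key=lambda k:k[0])[:2]
a,e1=tri([t0,s0],[f(r0t),L]);b,e2=tri([t,s],[f(red(t,180,200,90,120)),f(red(s))]);print(a,e1,b,e2)
def H(c,box):
  u,v,w,h=box;i=cv2.cvtColor(c["img"],cv2.COLOR_RGB2HSV)[v:v+h,u:u+w];m=cv2.inRange(i,(100,150,60),(125,255,255))
  n,_,st,ce=cv2.connectedComponentsWithStats(m);k=1+np.argmax(st[1:,4]);return ce[k]+[u,v]
h0,_=tri([t0,s0],[H(t0,(370,230,50,50)),H(s0,(370,160,60,60))]);h1,_=tri([t,s],[H(t,(190,230,70,50)),H(s,(320,250,50,50))])
def sc(c,box):
  u,v,w,h=box;i=cv2.cvtColor(c["img"],cv2.COLOR_RGB2HSV)[v:v+h,u:u+w];m=cv2.inRange(i,(15,110,90),(35,255,255))
  n,_,st,ce=cv2.connectedComponentsWithStats(m);k=1+np.argmax(st[1:,4]);return ce[k]+[u,v]
g0,_=tri([t0,s0],[sc(t0,(380,265,25,30)),sc(s0,(395,185,30,30))]);g1,_=tri([t,s],[sc(t,(200,255,50,50)),sc(s,(345,285,30,30))])
print("handle",h0,h1,"screw",g0,g1)
for nm,A,Hh,G in(("start",a,h0,g0),("now",b,h1,g1)):
  print(nm,"tab-handle dz",(A-Hh)[2],"dx",np.hypot(*(A-Hh)[:2]),"tab-screw dz",(A-G)[2],np.hypot(*(A-G)[:2]),"pitch tan",np.degrees(np.arctan2((Hh-G)[2],np.hypot(*(Hh-G)[:2]))))
print(monitor.sense()["time_s"])
E
```

```text
[[379.7, 189.7, 4, 4, 9], [388.8, 193.1, 5, 3, 12]] [[389.6, 244.0, 4, 7, 26]]
[ 510.09736464 -140.25078155   16.85299618] 0.11731379291776312 [510.52170321 187.25137897  75.73101473] 2.3401784418694502
handle [ 483.23399658 -143.5333225    68.87530969] [478.7636252  193.68191762 130.69680501] screw [ 434.98025165 -140.41428805   28.12307222] [435.85592996 196.87795719  78.46894402]
start tab-handle dz -52.02231350471451 dx 27.063178274406358 tab-screw dz -11.270076036736079 75.11729093841589 pitch tan 40.12357403392406
now tab-handle dz -54.96579027707615 dx 32.40258239671682 tab-screw dz -2.7379292894242155 75.28378777784017 pitch tan 50.51748664129783
22.4
```

The line from tab to screw has rotated about 6.5°. That matches the expected tip-back onto the rest, and the tab is at its shut angle. The neighbouring tools haven't moved.

```bash
python3 -c "
from rig import job
print(job.finish_job())"
```

```text
the job is handed in; nothing more can be done
None
```

The carrier is hitched on the pin with its latch shut, passed an upward tug of about 13 N (pin lifted roughly 3.2 mm by force), and was let go with its tail settled on the rest; I handed the job in at about 22 s.

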